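# Load the yellow-capped seed jar into the shaker's hold-down fork

### The arm

A 7-joint arm with a two-finger parallel gripper is mounted at the origin on the work surface. World frame = base frame: x ahead of the robot, y to its left, z up, the work surface at z = 0. Lengths are in m, angles in rad, forces in N, time in s.
With the tool pointing down it reaches from about 0.425 to 0.875 m from the base axis. Payload 4.7 kg.
Tool frame: the origin (TCP) lies midway between the tips of the shut fingers; the grasp point (between the pads) lies 19 mm behind it (ctrl.grip_point_offset is the distance from the TCP to the grasp point, in m); z points along the fingers, y is the line along which they close (so a half turn about z gives the same grasp; the last joint's range is limited). The gripper opens to 87 mm and grips with 3 to 60 N. Pads are 19 mm wide; open, the fingers measure 117 mm over their backs; the gripper's body (75 mm by 190 mm) begins 51 mm behind the grasp point.
Start: joints at [1.259, 0.321, -0.07, 1.45, 0.023, 1.371, -0.057], TCP at [0.208, -0.616, 0.223] pointing down, gripper open.
Joint ranges: [-2.86, 2.86], [-0.3, 2.09], [-1.38, 1.24], [0.06, 2.45], [-1.56, 4.7], [0.09, 2.05], [-2.69, 2.69]. Speed limits (rad/s): [2.57, 2.57, 3.14, 3.14, 3.14, 3.14, 3.14].

### API

Orientations are given as a rotation vector (axis times angle).
In Python, from bench import ctrl gives the robot as it stands. The module is installed in compiled form; this text tells all that it offers.
- The arm moves only by the shell command python3 -m handwheel 'ROWS' [OPENING] [FORCE]. ROWS is JSON, a list of rows, each an object of numbers: "x", "y", "z": the shift along the tool's x, y, z in m; "wx", "wy", "wz": the turn, a rotation vector about the tool's x, y, z in degrees. A call has 1 to 10 rows; each row is the pose to reach, as a shift and turn from the pose commanded when the call began, along the tool's axes at that moment; what a row does not reach only later rows make up. A row lasts 1/12 s, in which the tool goes at most 41.7 mm and 7.16 degrees, less where a joint would pass 70% of its speed; a pose out of reach is approached as far as the arm can. A call with a gripper value outside its range is refused whole. OPENING is the finger opening in m, from 0 to 0.087, set as the call begins (- or left out, the last holds). The fingers move at their own pace and stop on an object; FORCE is the grip in N (left out, the last holds). Time passes only in rows, so rows that repeat a pose let the fingers close. It gives the time, the measured TCP pose, the force, the opening and the grip force at its end, in the units of the state.
- ctrl.get_state(): the state, without advancing time (a new reading comes with each control period).
- ctrl.get_image(name): name is "scene" or "top" or "wrist"; returns a dict with "image" (384x512x3 uint8, red, green, blue), "K" (3x3 intrinsics, pixels), "world_to_cam" (4x4, takes a point from world to camera coordinates); the wrist camera has in their place "hand_eye" (4x4, takes a point from camera to tool coordinates, whose origin is the TCP and whose axes are the flange's). Camera axes: x right, y down, z forward; pixel columns grow to the right and rows downward; lengths in m; the calibration is good to about 2 mm. The wrist camera is an equidistant fisheye: a pixel r from the principal point sees the ray r / f radians off the axis. A picture is of the moment at which its call begins: read the wrist's pose just before it. There is no depth.
- ctrl.close_job(): hands the job in; it is judged then, once.
The state is a dict: "time": time; "joint_positions": joint angles; "qd": joint speeds; "joint_torque": joint torques, N m; "position": TCP position; "tool_rot": TCP orientation; "ft_force": force on the tool from outside, world axes, zero at the start; "torque": the same for the moment, N m; "grip_width": opening from 0.0 (shut) to 1.0 (fully open); "grip_force": force on a finger pad.
Only numpy, scipy, OpenCV 4.12 (cv2) and the standard library are available. Lean on these libraries where they do the work, as an engineer would, in place of code of your own. Each camera call takes 0.05 s, during which the arm holds its last target. There are 200 camera calls.

### The job

Load the yellow-capped seed jar into the shaker: carry it to the open front of the blue hold-down fork, slide it in upright with its neck between the two prongs until it stands over the green seat mark at the closed end, and let go of it standing on the platform. Don't tip the jar over, and leave the black-capped and white-capped jars where they stand.

Things in the scene. Friction and masses are not known exactly. Their poses are not given: they have to be found in the camera images.
- jar_yellow: Amber jar with YELLOW cap, 250 to 490 g, loose, upright on the table, round about z. 136 mm tall: body 76 mm diameter up to 58 mm, shoulder to 70, neck 36 mm diameter from 70 to 108, cap 50 mm diameter from 108 to 136 mm (grasp it here, from above). Origin: centre of underside; z up.
- shaker: Fixed. Origin on the table under the seat centre (green disc); z up; x runs into the slot. Platform: x -70..120, y -88..88 mm, top at z 10. Blue fork plate: z 95..101, y -85..85, x -70..89, slot 60 wide, open front at x -70, closed end x 24; jar body goes under, neck in slot, cap above. Jar on platform: plate 15 mm above shoulder, 17 below cap. Nothing behind is higher than 101 mm.
- jar_black: Bystander: the same jar with a BLACK cap, loose on the table; origin at the centre of its underside. Leave it.
- jar_white: Bystander: the same jar with a WHITE cap, loose on the table; origin at the centre of its underside. Leave it.

How it is judged:
At the end, for the whole second after the job is handed in: The yellow-capped jar stands at rest on the platform (underside 6 to 14 mm above the table), upright within 0.12 rad, its axis at most 20 mm short of the seat centre, 15 mm past it and 18 mm to either side; the black- and white-capped jars are within 40 mm of their starts (x of jar_yellow in the frame of shaker between -0.02 and 0.015 m and y of jar_yellow in the frame of shaker between -0.018 and 0.018 m and z of jar_yellow in the frame of shaker between 0.006 and 0.014 m and angle between jar_yellow's own z axis and vertical below 0.12 rad and linear speed of jar_yellow below 0.02 m/s and distance of each of jar_black, jar_white from where it was at the start of the episode below 0.04 m); the robot touches nothing.
It fails at once if the yellow-capped jar is tipped by more than 35 degrees (angle between jar_yellow's own z axis and vertical above 0.61 rad).
It fails at once if the black-capped or white-capped jar is moved more than 40 mm or tipped more than 30 degrees (distance of any of jar_black, jar_white from where it was at the start of the episode above 0.04 m or angle between any of jar_black, jar_white's own z axis and vertical above 0.52 rad).
It also fails if it takes over 48 s, if anything falls off the work surface, if the arm or the gripper's body presses on something with over 40 N, if the wrist force passes 120 N, or if a joint passes its speed limit or range.

## Working session

There is one attempt and no reset: what is moved stays moved. The work goes in short steps, Python scripts to look and compute and a shell command to move; the robot and the scene stay as the last step left them, time stands still between calls to the robot, and variables do not carry over. Pictures are saved under pics/ and viewed, at most 10 in all, crops included, and the job is handed in when it is done.

```bash
mkdir -p pics; python3 - <<'E'
from bench import ctrl
import cv2,numpy as np
s=ctrl.get_state();print({k:np.round(s[k],4) for k in('time','position','tool_rot','ft_force','grip_width')})
for n in('top','scene'):
    d=ctrl.get_image(n);cv2.imwrite(f'pics/{n}0.png',d['image'][:,:,::-1]);print(n,d['K'],d['world_to_cam'])
    np.savez(n+'.npz',K=d['K'],T=d['world_to_cam'])
E
```

```text
{'time': np.float64(0.0), 'position': array([ 0.2078, -0.6153,  0.2215]), 'tool_rot': array([-3.0982e+00, -5.0920e-01,  7.0000e-04]), 'ft_force': array([ 0.7559, -0.6282,  0.0673]), 'grip_width': np.float64(0.998)}
top [[412.63783095   0.         255.18073504]
 [  0.         412.63783095 191.36222145]
 [  0.           0.           1.        ]] [[-0.00559114 -0.9999334  -0.01009668  0.0060589 ]
 [-0.99721707  0.00632602 -0.07428391  0.53935135]
 [ 0.07434283  0.00965325 -0.99718602  0.75502657]
 [ 0.          0.          0.          1.        ]]
scene [[365.43414062   0.         260.40027562]
 [  0.         365.43414062 190.03321158]
 [  0.           0.           1.        ]] [[-0.29021275  0.95696035 -0.00185477  0.17285691]
 [ 0.50206258  0.1506075  -0.85161643 -0.25628225]
 [-0.81468382 -0.24808116 -0.52416221  1.20461783]
 [ 0.          0.          0.          1.        ]]
```

View pics/top0.png

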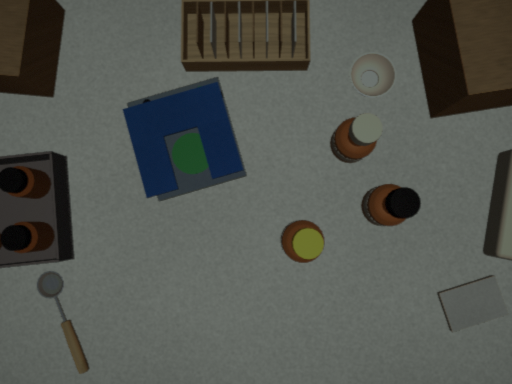

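View pics/scene0.png

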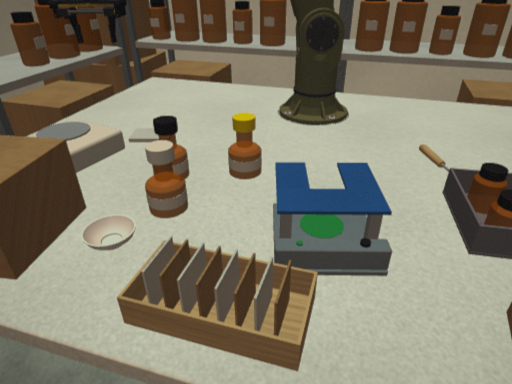

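Top view: yellow cap at about (308,244), fork opening toward the robot (image down), green seat at about (190,154), black cap (403,202), white cap (366,129). I'll enlarge the view to measure these more accurately.

```bash
python3 - <<'E'
import cv2
i=cv2.imread('pics/top0.png')[70:270,115:335];i=cv2.convertScaleAbs(i,alpha=1.8)
cv2.imwrite('pics/crop.png',cv2.resize(i,None,fx=3,fy=3,interpolation=cv2.INTER_CUBIC))
E
```

```text
(no output)
```

View pics/crop.png

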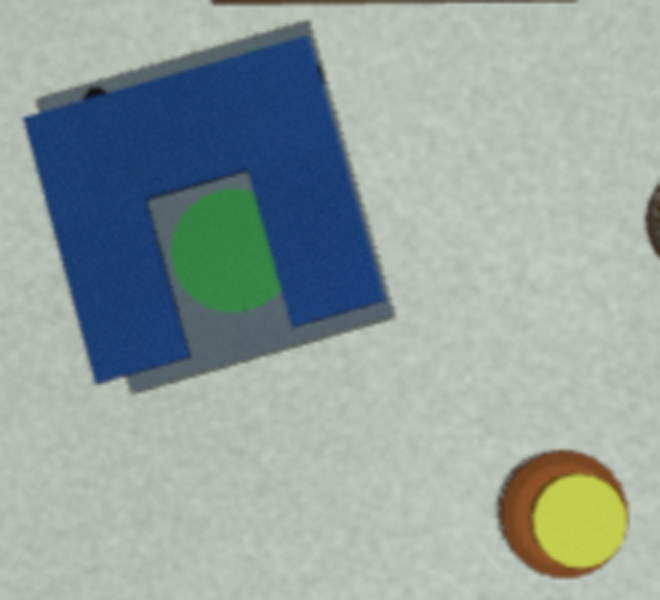

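The enlarged crop shows the plate corners at (24,118), (310,36), (387,302) and (96,384). The slot corners are at (191,357), (292,327), (148,199) and (249,172), and the yellow cap is centred at (580,521).

```bash
cat > h.py <<'E'
import numpy as np
from scipy.spatial.transform import Rotation as R
c=np.load('top.npz')
def ray(p,z):
    K,T=c['K'],c['T'];o=-T[:3,:3].T@T[:3,3];d=T[:3,:3].T@np.linalg.solve(K,[p[0],p[1],1]);return (o+d*(z-o[2])/d[2])[:2]
def rel(s,goal,yaw=None):
    """tool shift to goal, in tool axes (mm)"""
    return 1000*(R.from_rotvec(s['tool_rot']).inv().apply(np.array(goal)-s['position']))
E
python3 - <<'E'
from h import *
from scipy.optimize import least_squares
cr=lambda u:[115+(u[0]+.5)/3-.5,70+(u[1]+.5)/3-.5]
px=[(24,118),(310,36),(387,302),(96,384),(191,357),(292,327),(148,199),(249,172)]
m=np.array([(89,85),(89,-85),(-70,-85),(-70,85),(-70,30),(-70,-30),(24,30),(24,-30)])/1e3
w=np.array([ray(cr(p),.101) for p in px])
f=lambda q:(m@np.array([[np.cos(q[2]),-np.sin(q[2])],[np.sin(q[2]),np.cos(q[2])]]).T+q[:2]-w).ravel()
r=least_squares(f,[.6,.1,0]);q=r.x;print('shaker',q,np.round(r.fun*1e3,1))
j=ray(cr((580,521)),.136);print('jar',j, 'body', ray(cr((565,514)),.058))
print('black',ray((403,202),.136),'white',ray((366,129),.136))
M=np.array([[np.cos(q[2]),-np.sin(q[2])],[np.sin(q[2]),np.cos(q[2])]])
print('front -140',M@[-.14,0]+q[:2], 'jar in shaker',M.T@(j-q[:2]))
from bench import ctrl
s=ctrl.get_state();print(R.from_rotvec(s['tool_rot']).as_matrix().round(3))
print(rel(s,[*j,.121+.08]))
E
```

```text
shaker [0.61382932 0.12207231 0.27458756] [ 0.2 -0.2 -0.1 -0.5  0.4 -0.  -0.5  0.  -0.4  0.4 -0.7 -0.6 -0.1  0.7
  1.1  0.3]
jar [ 0.44787256 -0.08127221] body [ 0.44799414 -0.08160036]
black [ 0.51230874 -0.23292341] white [ 0.63031602 -0.17732568]
front -140 [0.47907412 0.08411132] jar in shaker [-0.21487641 -0.15072749]
[[ 0.947  0.32  -0.001]
 [ 0.32  -0.947  0.002]
 [-0.    -0.002 -1.   ]]
[ 398.37443933 -429.1442628    21.26591569]
```

```bash
python3 -m handwheel '[{"x":0.02,"y":-0.0215},{"x":0.04,"y":-0.043},{"x":0.06,"y":-0.0645},{"x":0.08,"y":-0.086},{"x":0.10,"y":-0.1075},{"x":0.12,"y":-0.129},{"x":0.14,"y":-0.1505},{"x":0.16,"y":-0.172},{"x":0.18,"y":-0.1935},{"x":0.2,"y":-0.215}]' 0.087
python3 -m handwheel '[{"x":0.02,"y":-0.0215},{"x":0.04,"y":-0.043},{"x":0.06,"y":-0.0645},{"x":0.08,"y":-0.086},{"x":0.10,"y":-0.1075},{"x":0.12,"y":-0.129},{"x":0.14,"y":-0.1505},{"x":0.16,"y":-0.172},{"x":0.18,"y":-0.1935},{"x":0.198,"y":-0.214}]'
python3 - <<'E'
from h import *
from bench import ctrl
import cv2
s=ctrl.get_state();print(s['joint_positions'])
print(rel(s,[.448,-.0815,.104]))
d=ctrl.get_image('wrist');cv2.imwrite('pics/w1.png',d['image'][:,:,::-1]);print(d['K'],d['hand_eye'])
E
```

```text
[ 1.25913059  0.32175946 -0.07003449  1.45155736  0.02259759  1.37080598
 -0.05691321]
[ 398.43269989 -428.71878168  118.2653162 ]
[[297.31863964   0.         252.77951894]
 [  0.         297.31863964 191.15225473]
 [  0.           0.           1.        ]] [[-9.53133227e-04 -9.66892401e-01 -2.55182633e-01  7.03339828e-02]
 [ 9.99999354e-01 -1.07959379e-03  3.55503903e-04 -5.97618031e-04]
 [-6.19227609e-04 -2.55182129e-01  9.66892806e-01 -1.62234147e-01]
 [ 0.00000000e+00  0.00000000e+00  0.00000000e+00  1.00000000e+00]]invalid input at $[0]: expected keys x, y, z, wx, wy, wz
invalid input at $[0]: expected keys x, y, z, wx, wy, wz
```

View pics/w1.png

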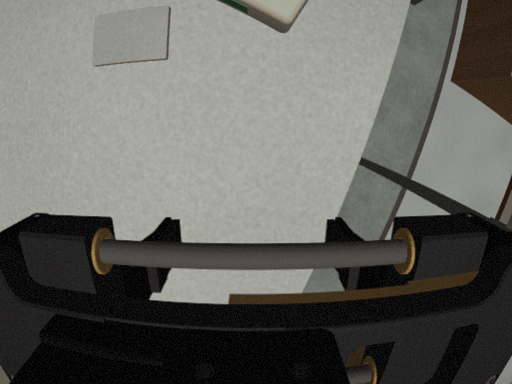

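The rows were refused because every row needs all six keys, so the arm hasn't moved. The wrist picture just shows the start pose, with the fingers at the bottom and a grey plate at about (130,35).

```bash
python3 -m handwheel '[{"x":0.02,"y":-0.0215,"z":0,"wx":0,"wy":0,"wz":0},{"x":0.04,"y":-0.043,"z":0,"wx":0,"wy":0,"wz":0},{"x":0.06,"y":-0.0645,"z":0,"wx":0,"wy":0,"wz":0},{"x":0.08,"y":-0.086,"z":0,"wx":0,"wy":0,"wz":0},{"x":0.10,"y":-0.1075,"z":0,"wx":0,"wy":0,"wz":0},{"x":0.12,"y":-0.129,"z":0,"wx":0,"wy":0,"wz":0},{"x":0.14,"y":-0.1505,"z":0,"wx":0,"wy":0,"wz":0},{"x":0.16,"y":-0.172,"z":0,"wx":0,"wy":0,"wz":0},{"x":0.18,"y":-0.1935,"z":0,"wx":0,"wy":0,"wz":0},{"x":0.2,"y":-0.215,"z":0,"wx":0,"wy":0,"wz":0}]' 0.087
python3 - <<'E'
from h import *
from bench import ctrl
s=ctrl.get_state();print(s['joint_positions'])
print(rel(s,[.448,-.0815,.104]))
E
```

```text
time: 0.98
position: [0.3289, -0.3466, 0.2223]
tool_rot: [-3.1, -0.509, 0.001]
ft_force: [0.1, 0.3, 0.3]
grip_width: 1.001
grip_force: 0.0
[ 1.02889981 -0.03529335 -0.26546249  1.85310615 -0.00930162  1.32281707
 -0.47918784]
[ 197.719637   -213.02543566  118.30867039]
```

```bash
python3 -m handwheel '[{"x":0.02,"y":-0.0215,"z":0,"wx":0,"wy":0,"wz":0},{"x":0.04,"y":-0.043,"z":0,"wx":0,"wy":0,"wz":0},{"x":0.06,"y":-0.0645,"z":0,"wx":0,"wy":0,"wz":0},{"x":0.08,"y":-0.086,"z":0,"wx":0,"wy":0,"wz":0},{"x":0.10,"y":-0.1075,"z":0,"wx":0,"wy":0,"wz":0},{"x":0.12,"y":-0.129,"z":0,"wx":0,"wy":0,"wz":0},{"x":0.14,"y":-0.1505,"z":0,"wx":0,"wy":0,"wz":0},{"x":0.165,"y":-0.176,"z":0,"wx":0,"wy":0,"wz":0},{"x":0.185,"y":-0.1985,"z":0,"wx":0,"wy":0,"wz":0},{"x":0.198,"y":-0.213,"z":0.02,"wx":0,"wy":0,"wz":0}]' 0.087
python3 - <<'E'
from h import *
from bench import ctrl
import cv2
s=ctrl.get_state();print(s['joint_positions'])
print(rel(s,[.448,-.0815,.104]))
d=ctrl.get_image('wrist');cv2.imwrite('pics/w2.png',d['image'][:,:,::-1])
E
```

```text
time: 1.82
position: [0.4515, -0.0798, 0.2057]
tool_rot: [3.096, 0.514, 0.011]
ft_force: [0.4, -0.2, 0.1]
grip_width: 0.997
grip_force: 0.0
[ 0.76585765 -0.07400463 -0.61406004  1.91226025 -0.04396458  1.28288447
 -1.07622806]
[-4.46854985e+00  7.92648840e-02  1.01633378e+02]
```

View pics/w2.png

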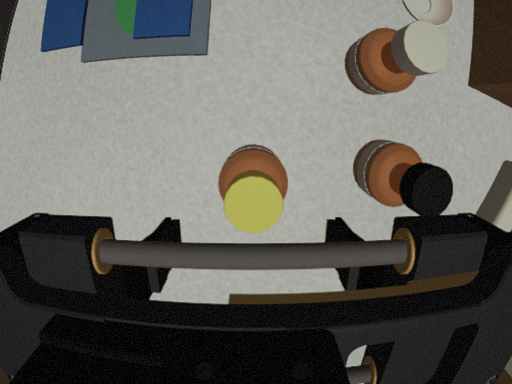

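The wrist view has the yellow cap centred at about (253.5,203), midway between the fingers. I'll check its position with the fisheye model.

```bash
cat >> h.py <<'E'
def wray(d,s,p,z):
    K,H=d['K'],d['hand_eye'];v=np.array([p[0]-K[0,2],p[1]-K[1,2]])/K[0,0];t=np.hypot(*v)
    r=np.array([*(v*np.sin(t)/t),np.cos(t)]);Rt=R.from_rotvec(s['tool_rot'])
    o=s['position']+Rt.apply(H[:3,3]);g=Rt.apply(H[:3,:3]@r);return (o+g*(z-o[2])/g[2])
E
python3 - <<'E'
from h import *
from bench import ctrl
s=ctrl.get_state();d=ctrl.get_image('wrist')
g=wray(d,s,(253.5,203.5),.136);print(g,s['position'],rel(s,[g[0],g[1],.104]),rel(s,[.448,-.0815,.104]))
E
```

```text
[ 0.44961052 -0.07580009  0.136     ] [ 0.44921581 -0.07606677  0.20016188] [ 0.38708379  0.14616485 96.16216816] [-2.99971387  5.00538714 96.14599753]
```

```bash
cat >> h.py <<'E'
def yellow(im):
    import cv2
    m=cv2.inRange(cv2.cvtColor(im,cv2.COLOR_RGB2HSV),(24,150,90),(36,255,255))
    n,l,st,ce=cv2.connectedComponentsWithStats(m);k=1+st[1:,4].argmax();x,y,w,h,a=st[k];return ce[k],st[k]
E
python3 - <<'E'
from h import *
from bench import ctrl
s=ctrl.get_state();d=ctrl.get_image('wrist');c_,st=yellow(d['image'])
g=wray(d,s,c_,.136);print(c_,st,g,s['position'],rel(s,[g[0],g[1],.104]),rel(s,[.448,-.0815,.104]))
E
```

```text
[241.4 176.2] [240 175   4   3   5] [ 0.46564752 -0.06232882  0.136     ] [ 0.44757609 -0.07868316  0.20047596] [22.64213712 -9.2695906  96.45237369] [-0.29860208  3.0872375  96.46815567]
```

```bash
sed -i 's/(24,150,90),(36,255,255)/(20,110,60),(40,255,255)/' h.py
python3 - <<'E'
from h import *
from bench import ctrl
import cv2
for k in range(2):
    s=ctrl.get_state();d=ctrl.get_image('wrist');c_,st=yellow(d['image'])
    g=wray(d,s,c_,.136);print(c_,st,g,s['position'],rel(s,[g[0],g[1],.104]),rel(s,[.448,-.0815,.104]))
print(cv2.cvtColor(d['image'],cv2.COLOR_RGB2HSV)[203,253])
E
```

```text
[253.42977433 197.38464129] [ 224  166   60   63 2969] [ 0.45202165 -0.07957804  0.136     ] [ 0.44732943 -0.08128133  0.20132178] [5.22650447e+00 4.78697637e-02 9.73094416e+01] [ 0.79920194  0.56407263 97.31941528]
[251.35425857 196.84764167] [ 222  166   60   62 2947] [ 0.45196156 -0.07965814  0.136     ] [ 0.44749361 -0.08294444  0.20202976] [ 5.44197012 -1.64369717 98.02183147] [ 1.09875652 -1.1716317  98.02855059]
[ 30 127 177]
```

```bash
python3 -m handwheel '[{"x":0.002,"y":0,"z":0,"wx":0,"wy":0,"wz":0},{"x":0.002,"y":0,"z":0,"wx":0,"wy":0,"wz":0},{"x":0.002,"y":0,"z":0,"wx":0,"wy":0,"wz":0},{"x":0.002,"y":0,"z":0,"wx":0,"wy":0,"wz":0},{"x":0.002,"y":0,"z":0,"wx":0,"wy":0,"wz":0},{"x":0.002,"y":0,"z":0,"wx":0,"wy":0,"wz":0}]'
python3 - <<'E'
from h import *
from bench import ctrl
for k in range(2):
    s=ctrl.get_state();d=ctrl.get_image('wrist');c_,st=yellow(d['image'])
    g=wray(d,s,c_,.136);print(g,s['position'],rel(s,[g[0],g[1],.104]),rel(s,[.448,-.0815,.104]))
E
```

```text
time: 2.57
position: [0.45, -0.0825, 0.2026]
tool_rot: [3.1, 0.509, 0.0]
ft_force: [0.3, 0.2, -0.0]
grip_width: 0.997
grip_force: 0.0
[ 0.45209021 -0.07962962  0.136     ] [ 0.44995245 -0.08254073  0.20263598] [ 2.95239811 -2.09566016 98.63565455] [-1.52110134 -1.63095981 98.63557994]
[ 0.45208694 -0.07961722  0.136     ] [ 0.44994397 -0.08245419  0.2025884 ] [ 2.93872108 -2.01748742 98.58806455] [-1.53571571 -1.54070617 98.5881807 ]
```

```bash
python3 -m handwheel '[{"x":0.001,"y":-0.002,"z":0.015,"wx":0,"wy":0,"wz":0},{"x":0.001,"y":-0.002,"z":0.03,"wx":0,"wy":0,"wz":0},{"x":0.001,"y":-0.002,"z":0.045,"wx":0,"wy":0,"wz":0},{"x":0.001,"y":-0.002,"z":0.06,"wx":0,"wy":0,"wz":0},{"x":0.001,"y":-0.002,"z":0.075,"wx":0,"wy":0,"wz":0},{"x":0.001,"y":-0.002,"z":0.085,"wx":0,"wy":0,"wz":0},{"x":0.001,"y":-0.002,"z":0.092,"wx":0,"wy":0,"wz":0},{"x":0.001,"y":-0.002,"z":0.098,"wx":0,"wy":0,"wz":0},{"x":0.001,"y":-0.002,"z":0.098,"wx":0,"wy":0,"wz":0},{"x":0.001,"y":-0.002,"z":0.098,"wx":0,"wy":0,"wz":0}]'
python3 -m handwheel '[{"x":0,"y":0,"z":0,"wx":0,"wy":0,"wz":0},{"x":0,"y":0,"z":0,"wx":0,"wy":0,"wz":0},{"x":0,"y":0,"z":0,"wx":0,"wy":0,"wz":0},{"x":0,"y":0,"z":0,"wx":0,"wy":0,"wz":0}]'
```

```text
time: 3.5
position: [0.4505, -0.0801, 0.1048]
tool_rot: [3.1, 0.51, 0.0]
ft_force: [-0.2, 0.1, 1.1]
grip_width: 1.0
grip_force: 0.0
time: 3.83
position: [0.4506, -0.0802, 0.1049]
tool_rot: [3.099, 0.509, 0.001]
ft_force: [-0.1, 0.6, -0.5]
grip_width: 0.996
grip_force: 0.0
```

```bash
python3 -m handwheel '[{"x":0,"y":0,"z":0,"wx":0,"wy":0,"wz":0},{"x":0,"y":0,"z":0,"wx":0,"wy":0,"wz":0},{"x":0,"y":0,"z":0,"wx":0,"wy":0,"wz":0},{"x":0,"y":0,"z":0,"wx":0,"wy":0,"wz":0},{"x":0,"y":0,"z":0,"wx":0,"wy":0,"wz":0},{"x":0,"y":0,"z":0,"wx":0,"wy":0,"wz":0},{"x":0,"y":0,"z":0,"wx":0,"wy":0,"wz":0},{"x":0,"y":0,"z":0,"wx":0,"wy":0,"wz":0},{"x":0,"y":0,"z":0,"wx":0,"wy":0,"wz":0},{"x":0,"y":0,"z":0,"wx":0,"wy":0,"wz":0}]' 0.04 35
python3 - <<'E'
from h import *
from bench import ctrl
s=ctrl.get_state();q=.2746;d=np.array([np.cos(q),np.sin(q)]);p=np.array([.6138,.1221])
print(s['position'],s['grip_width']*87)
for a in(-.15,-.003):print(a,p+a*d,rel(s,[*(p+a*d),s['position'][2]+.018]))
E
```

```text
time: 4.67
position: [0.4504, -0.0803, 0.1046]
tool_rot: [3.1, 0.509, 0.0]
ft_force: [-0.1, -1.2, 0.2]
grip_width: 0.565
grip_force: 35.0
[ 0.45036044 -0.08032054  0.10456002] 49.175121807975
-0.15 [0.46941994 0.08142571] [  69.80934221 -147.13926835  -18.05003538]
-0.003 [0.6109124  0.12128651] [ 216.61764346 -139.63443459  -18.03758292]
```

```bash
python3 -m handwheel '[{"x":0,"y":0,"z":-0.005,"wx":0,"wy":0,"wz":0},{"x":0,"y":0,"z":-0.01,"wx":0,"wy":0,"wz":0},{"x":0,"y":0,"z":-0.015,"wx":0,"wy":0,"wz":0},{"x":0,"y":0,"z":-0.018,"wx":0,"wy":0,"wz":0},{"x":0,"y":0,"z":-0.018,"wx":0,"wy":0,"wz":0},{"x":0,"y":0,"z":-0.018,"wx":0,"wy":0,"wz":0},{"x":0,"y":0,"z":-0.018,"wx":0,"wy":0,"wz":0}]' && python3 -m handwheel '[{"x":0.004,"y":-0.008,"z":0,"wx":0,"wy":0,"wz":0},{"x":0.01,"y":-0.022,"z":0,"wx":0,"wy":0,"wz":0},{"x":0.018,"y":-0.038,"z":0,"wx":0,"wy":0,"wz":0},{"x":0.027,"y":-0.056,"z":0,"wx":0,"wy":0,"wz":0},{"x":0.036,"y":-0.075,"z":0,"wx":0,"wy":0,"wz":0},{"x":0.045,"y":-0.095,"z":0,"wx":0,"wy":0,"wz":0},{"x":0.054,"y":-0.114,"z":0,"wx":0,"wy":0,"wz":0},{"x":0.062,"y":-0.13,"z":0,"wx":0,"wy":0,"wz":0},{"x":0.067,"y":-0.142,"z":0,"wx":0,"wy":0,"wz":0},{"x":0.07,"y":-0.147,"z":0,"wx":0,"wy":0,"wz":0}]' && python3 -m handwheel '[{"x":0,"y":0,"z":0,"wx":0,"wy":0,"wz":-1},{"x":0,"y":0,"z":0,"wx":0,"wy":0,"wz":-2},{"x":0,"y":0,"z":0,"wx":0,"wy":0,"wz":-3},{"x":0,"y":0,"z":0,"wx":0,"wy":0,"wz":-3},{"x":0,"y":0,"z":0,"wx":0,"wy":0,"wz":-3},{"x":0,"y":0,"z":0,"wx":0,"wy":0,"wz":-3}]'
python3 - <<'E'
from h import *
from bench import ctrl
import cv2
s=ctrl.get_state();q=.2746;d=np.array([np.cos(q),np.sin(q)]);p=np.array([.6138,.1221])
for a in(-.15,-.003):print(a,rel(s,[*(p+a*d),.1226]))
print(R.from_rotvec(s['tool_rot']).as_matrix().round(3))
a=[ctrl.get_image(n)['image'][:,:,::-1] for n in('top','scene')]
u=cv2.resize(a[0][60:300,110:380],None,fx=1.45,fy=1.45);v=cv2.resize(a[1][90:330,190:460],None,fx=1.45,fy=1.45)
cv2.imwrite('pics/both.png',cv2.convertScaleAbs(np.hstack([u,v]),alpha=1.5))
E
```

```text
time: 5.25
position: [0.4501, -0.0801, 0.1224]
tool_rot: [-3.1, -0.509, 0.001]
ft_force: [0.5, 0.6, -4.6]
grip_width: 0.562
grip_force: 35.0
time: 6.08
position: [0.4691, 0.0849, 0.1225]
tool_rot: [-3.098, -0.515, -0.0]
ft_force: [-0.6, 0.2, -4.3]
grip_width: 0.565
grip_force: 35.0
time: 6.58
position: [0.4696, 0.0808, 0.1225]
tool_rot: [3.086, 0.588, -0.0]
ft_force: [0.0, 0.6, -4.5]
grip_width: 0.568
grip_force: 35.0
-0.15 [ 0.08307794 -0.58773704 -0.1017327 ]
-0.003 [ 1.46316018e+02  1.44098140e+01 -1.26704254e-01]
[[ 0.93   0.368 -0.   ]
 [ 0.368 -0.93  -0.   ]
 [-0.     0.    -1.   ]]
```

View pics/both.png

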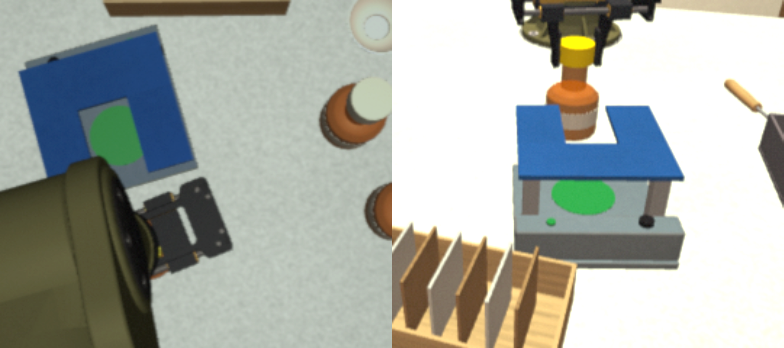

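The jar hangs upright in line with the slot: cap at about (577,50) in the right half, slot centred at about (585,140). Now I'll slide it in.

```bash
python3 -m handwheel '[{"x":0.004,"y":0,"z":0,"wx":0,"wy":0,"wz":0},{"x":0.01,"y":0.001,"z":0,"wx":0,"wy":0,"wz":0},{"x":0.018,"y":0.002,"z":0,"wx":0,"wy":0,"wz":0},{"x":0.027,"y":0.003,"z":0,"wx":0,"wy":0,"wz":0},{"x":0.036,"y":0.0035,"z":0,"wx":0,"wy":0,"wz":0},{"x":0.045,"y":0.0045,"z":0,"wx":0,"wy":0,"wz":0},{"x":0.054,"y":0.0055,"z":0,"wx":0,"wy":0,"wz":0},{"x":0.062,"y":0.006,"z":0,"wx":0,"wy":0,"wz":0},{"x":0.068,"y":0.0065,"z":0,"wx":0,"wy":0,"wz":0},{"x":0.07,"y":0.007,"z":0,"wx":0,"wy":0,"wz":0}]'
python3 - <<'E'
from h import *
from bench import ctrl
import cv2
for n in range(3):a=ctrl.get_image('scene')['image'][:,:,::-1]
s=ctrl.get_state();q=.2746;d=np.array([np.cos(q),np.sin(q)]);p=np.array([.6138,.1221])
for b in(-.08,-.003):print(b,rel(s,[*(p+b*d),.1226]))
print(s['ft_force'])
cv2.imwrite('pics/s2.png',cv2.convertScaleAbs(cv2.resize(a[90:290,230:430],None,fx=2.5,fy=2.5),alpha=1.5))
E
```

```text
time: 7.52
position: [0.5383, 0.1016, 0.1224]
tool_rot: [-3.085, -0.591, -0.001]
ft_force: [-1.3, 0.2, -4.3]
grip_width: 0.567
grip_force: 35.0
-0.08 [-0.34241632  0.44397833 -0.2417872 ]
-0.003 [76.243908    8.41461348 -0.30425367]
[-0.23206931 -0.30217539 -4.41045811]
```

View pics/s2.png

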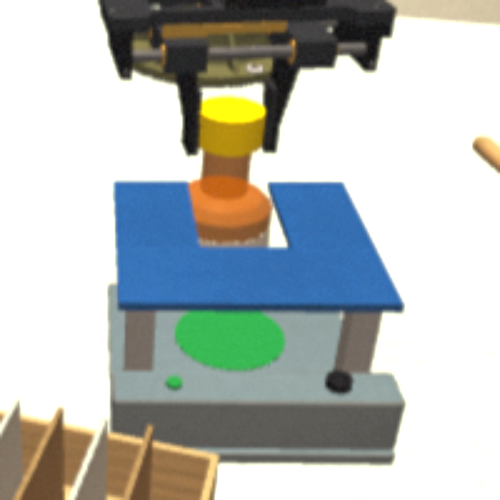

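The shoulder is below the plate and starting under it, the neck at about (228,170) is between the prongs, and the cap is above. No contact force shows, so I'll continue.

```bash
python3 -m handwheel '[{"x":0.004,"y":0.0005,"z":0,"wx":0,"wy":0,"wz":0},{"x":0.01,"y":0.001,"z":0,"wx":0,"wy":0,"wz":0},{"x":0.018,"y":0.002,"z":0,"wx":0,"wy":0,"wz":0},{"x":0.027,"y":0.003,"z":0,"wx":0,"wy":0,"wz":0},{"x":0.037,"y":0.004,"z":0,"wx":0,"wy":0,"wz":0},{"x":0.047,"y":0.005,"z":0,"wx":0,"wy":0,"wz":0},{"x":0.057,"y":0.0065,"z":0,"wx":0,"wy":0,"wz":0},{"x":0.066,"y":0.0075,"z":0,"wx":0,"wy":0,"wz":0},{"x":0.073,"y":0.008,"z":0,"wx":0,"wy":0,"wz":0},{"x":0.076,"y":0.0085,"z":0,"wx":0,"wy":0,"wz":0}]' && python3 -m handwheel '[{"x":0,"y":0,"z":0,"wx":0,"wy":0,"wz":0},{"x":0,"y":0,"z":0,"wx":0,"wy":0,"wz":0},{"x":0,"y":0,"z":0,"wx":0,"wy":0,"wz":0},{"x":0,"y":0,"z":0.002,"wx":0,"wy":0,"wz":0},{"x":0,"y":0,"z":0.004,"wx":0,"wy":0,"wz":0},{"x":0,"y":0,"z":0.006,"wx":0,"wy":0,"wz":0},{"x":0,"y":0,"z":0.007,"wx":0,"wy":0,"wz":0},{"x":0,"y":0,"z":0.0075,"wx":0,"wy":0,"wz":0},{"x":0,"y":0,"z":0.0075,"wx":0,"wy":0,"wz":0},{"x":0,"y":0,"z":0.0075,"wx":0,"wy":0,"wz":0}]'
python3 - <<'E'
from h import *
from bench import ctrl
import cv2
a=ctrl.get_image('scene')['image'][:,:,::-1]
s=ctrl.get_state();q=.2746;d=np.array([np.cos(q),np.sin(q)]);p=np.array([.6138,.1221])
v=s['position'][:2]-p;print('tcp in shaker',v@d,v@[-d[1],d[0]],s['position'][2],s['ft_force'])
cv2.imwrite('pics/s3.png',cv2.convertScaleAbs(cv2.resize(a[90:290,230:430],None,fx=2.5,fy=2.5),alpha=1.5))
E
```

```text
time: 8.5
position: [0.6122, 0.1217, 0.1223]
tool_rot: [-3.085, -0.591, -0.001]
ft_force: [0.3, 1.2, -4.4]
grip_width: 0.567
grip_force: 35.0
time: 9.33
position: [0.611, 0.121, 0.115]
tool_rot: [3.086, 0.59, 0.0]
ft_force: [0.9, -0.0, -4.7]
grip_width: 0.566
grip_force: 35.0
tcp in shaker -0.0029667498558873587 -0.00027115695582509165 0.1150691030736592 [-0.374936    0.36664772 -4.05609607]
```

View pics/s3.png

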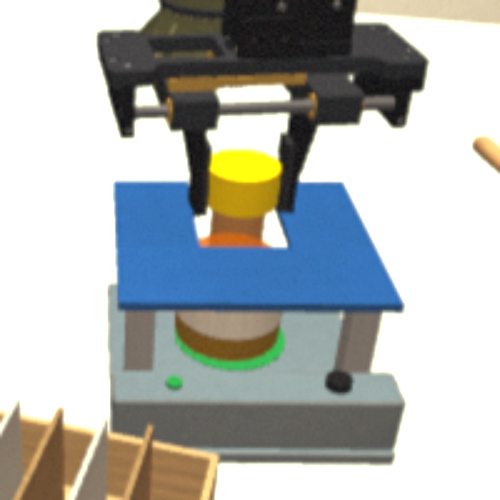

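The jar stands over the green disc, cap above the plate, but the wrist force still carries the full weight. I'll lower it the last bit.

```bash
python3 -m handwheel '[{"x":0,"y":0,"z":0.0005,"wx":0,"wy":0,"wz":0},{"x":0,"y":0,"z":0.001,"wx":0,"wy":0,"wz":0},{"x":0,"y":0,"z":0.001,"wx":0,"wy":0,"wz":0},{"x":0,"y":0,"z":0.001,"wx":0,"wy":0,"wz":0}]'
```

```text
time: 9.72
position: [0.6113, 0.1212, 0.1146]
tool_rot: [3.085, 0.59, 0.001]
ft_force: [-0.7, 0.3, 0.1]
grip_width: 0.563
grip_force: 35.0
```

The platform now carries the weight. Opening the fingers.

```bash
python3 -m handwheel '[{"x":0,"y":0,"z":0,"wx":0,"wy":0,"wz":0},{"x":0,"y":0,"z":0,"wx":0,"wy":0,"wz":0},{"x":0,"y":0,"z":0,"wx":0,"wy":0,"wz":0},{"x":0,"y":0,"z":0,"wx":0,"wy":0,"wz":0},{"x":0,"y":0,"z":0,"wx":0,"wy":0,"wz":0},{"x":0,"y":0,"z":0,"wx":0,"wy":0,"wz":0},{"x":0,"y":0,"z":0,"wx":0,"wy":0,"wz":0},{"x":0,"y":0,"z":0,"wx":0,"wy":0,"wz":0}]' 0.08
python3 -m handwheel '[{"x":0,"y":0,"z":-0.005,"wx":0,"wy":0,"wz":0},{"x":0,"y":0,"z":-0.015,"wx":0,"wy":0,"wz":0},{"x":0,"y":0,"z":-0.03,"wx":0,"wy":0,"wz":0},{"x":0,"y":0,"z":-0.045,"wx":0,"wy":0,"wz":0},{"x":0,"y":0,"z":-0.06,"wx":0,"wy":0,"wz":0},{"x":0,"y":0,"z":-0.075,"wx":0,"wy":0,"wz":0},{"x":0,"y":0,"z":-0.09,"wx":0,"wy":0,"wz":0},{"x":0,"y":0,"z":-0.1,"wx":0,"wy":0,"wz":0},{"x":0,"y":0,"z":-0.1,"wx":0,"wy":0,"wz":0},{"x":0,"y":0,"z":-0.1,"wx":0,"wy":0,"wz":0}]'
python3 - <<'E'
from h import *
from bench import ctrl
import cv2
for _ in range(4):a=ctrl.get_image('scene')['image'][:,:,::-1]
s=ctrl.get_state();dw=ctrl.get_image('wrist');ce,st=yellow(dw['image']);g=wray(dw,s,ce,.146)
q=.2746;d=np.array([np.cos(q),np.sin(q)]);v=g[:2]-np.array([.6138,.1221]);print('jar in shaker',v@d,v@[-d[1],d[0]],st)
cv2.imwrite('pics/s4.png',cv2.convertScaleAbs(a,alpha=1.3))
E
```

```text
time: 10.38
position: [0.611, 0.1211, 0.114]
tool_rot: [3.086, 0.591, -0.0]
ft_force: [0.4, -1.2, 0.8]
grip_width: 0.913
grip_force: 0.0
time: 11.22
position: [0.6113, 0.1212, 0.2147]
tool_rot: [3.085, 0.59, 0.002]
ft_force: [0.1, -0.8, -1.1]
grip_width: 0.921
grip_force: 0.0
jar in shaker -0.0008831515216110081 0.00010475592565764507 [ 223  168   61   63 2924]
```

View pics/s4.png

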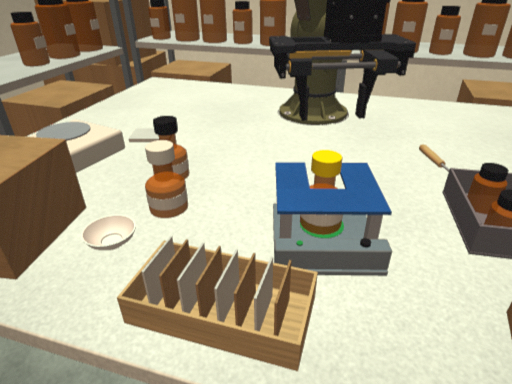

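The jar stands upright on the seat (cap at (326,163)), the gripper is clear, and the black and white jars at (165,125) and (160,152) haven't moved.

```bash
python3 -c "
from bench import ctrl
print(ctrl.close_job())"
```

```text
the job is handed in; nothing more can be done
None
```

The yellow-capped jar stands upright and released on the shaker platform, measured within about 1 mm of the seat centre, with the black- and white-capped jars where they stood; I handed the job in after about 11 s of robot time, and no verdict was returned.

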